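Stow the underglaze jar and latch the gasketed case

TASK

Stand the red-capped jar upright in the open storage case and let go of it. Then swing the blue lid down and press its front edge against the springy gasket until the orange latch snaps over the lid's tongue and holds it shut by itself, pressing firmly but without forcing it, as hard pressing breaks the latch. Leave the green jar, the bowl and the wooden tool where they are.

Things in the scene. Friction and masses are not known exactly. Their poses are not given: they have to be found in the camera images.
- red_jar_mid (a point): centre (half-way up) of the loose jar with the red cap and red label, 44 mm across, 55 mm tall, 0.12 kg, standing upright on the table at the start; it goes into the case
- case_floor (a point): centre of the inner floor of the fixed grey case, 4 mm above the table. Axes: x from its front (latch) to its back (hinge), y along its width, z up. Tub 180 (x) by 200 (y) mm outside, 78 tall, walls 4. A black gasket round the mouth stands up to 31 mm above the front wall while the lid is open; clear mouth inside it 158 by 176 mm
- lid_hinge (a point): middle of the lid's hinge line (along the case's y), 90 mm above the table, 94 mm behind the centre of the case; axes as the case's. The lid is a blue slab 188 mm long from this line, 208 wide, 10 thick; its outer face lies 10 mm beyond the line. A tongue 36 mm wide stands 12 mm out of the middle of its front edge
- lid_pad (a point): centre of the white press strip (24 x 80 mm) on the lid's outer face, 170 mm from the hinge line, 18 mm from the front edge. Pressed here the gasket resists with 3 to 10 N; forcing the latch aside takes 10 to 15 N, some 8 mm above home, then it eases to 8 to 10 N; the latch snaps over 5 mm lower. 1 to 2 mm below that a firm rubber stop (10 N/mm) bears. Over 30 N breaks the latch
- lid (a joint): lid angle, rad: 0 level and nominally closed, 1.57 upright. Stiff hinge: it stays where left and moves with 2 to 4 N at its front edge. It meets the gasket near 0.075 and latches near 0, but these differ by up to 0.025 either way (4 mm at the strip) from case to case and are not measured. Latched and let go it stays at 0.03 or less; not latched, the gasket lifts it to 0.045 or more
- latch (a joint): angle of the orange sprung latch in the middle of the case's front, rad: 0 is its rest position, upright, also when it has caught; it is pushed outwards (up to about 0.2) by the lid's tongue on the way down and springs back to 0 once the tongue is below its hook. It needs no touching
- green_jar_mid (a point): centre of the other loose jar, same size, with green cap and label; to be left alone
- bowl: loose blue ceramic bowl, 110 mm across, 50 mm tall, origin at the middle of its underside; to be left alone
- wood_tool: loose flat wooden modelling tool, 150 x 18 x 8 mm, lying along its x, origin at the middle of its underside; to be left alone
There are look-alikes about, which are no part of the job. What is shaped like the part that bears red_jar_mid but black or yellow is not meant.

How it is judged:
By the outcome, as a careful person would: the job done as asked, in the order asked, and still so for the second after the job is handed in, with the robot touching nothing.
It also fails if it takes over 64 s, if anything falls off the work surface, if the arm or the gripper's body presses on something with over 40 N, if the wrist force passes 120 N, or if a joint passes its speed limit or range.

ROBOT

A 6-joint arm with a two-finger parallel gripper is mounted at the origin on the work surface. World frame = base frame: x ahead of the robot, y to its left, z up, the work surface at z = 0. Lengths are in m, angles in rad, forces in N, time in s.
With the tool pointing down it reaches from about 0.375 to 0.9 m from the base axis. Payload 3.1 kg.
Tool frame: the origin (TCP) lies midway between the tips of the shut fingers; the grasp point (between the pads) lies 19 mm behind it (pinch_z is the distance from the TCP to the grasp point, in m); y points along the fingers, z is the direction in which the jaws open and shut, and the axes are right-handed (so a half turn about y gives the same grasp; the last joint's range is limited). The gripper opens to 87 mm and grips with 3 to 60 N. Pads are 19 mm wide; open, the fingers measure 117 mm over their backs; the gripper's body (75 mm by 190 mm) begins 51 mm behind the grasp point.
Start: joints at [-1.308, 0.527, 1.433, -0, 1.181, -0.178], TCP at [0.267, -0.565, 0.223] pointing down, gripper open.
Joint ranges: [-3.08, 3.08], [-0.75, 2.2], [0.22, 2.44], [-1.43, 4.57], [0, 2.65], [-2.85, 2.85]. Speed limits (rad/s): [2.79, 2.79, 3.14, 3.14, 3.14, 3.14].

INTERFACE

Orientations are given as a unit quaternion [x, y, z, w].
In Python, from rig import * gives the robot as it stands.
- The arm moves only by the tool drive_tool, never from a script. Its argument "plan" is a list of rows, each a list of 7 numbers: the shift along the tool's x, y, z in mm, then the turn, a rotation vector about the tool's x, y, z in degrees, then the finger opening in mm, from 0 to 87. A call has 1 to 10 rows; each row is the pose to reach, as a shift and turn from the pose commanded when the call began, along the tool's axes at that moment; what a row does not reach only later rows make up. A row lasts 1/10 s, in which the tool goes at most 50 mm and 8.59 degrees, less where a joint would pass 70% of its speed; a pose out of reach is approached as far as the arm can. A call with a gripper value outside its range is refused whole. The fingers move at their own pace and stop on an object; "newtons" is the grip in N (left out, the last holds). Time passes only in rows, so rows that repeat a pose let the fingers close. It gives the time, the measured TCP pose, the force and the opening at its end, in the units of the state.
- get_obs(): the state, without advancing time (a new reading comes with each control period).
- camera(name): name is "scene" or "top" or "wrist"; returns the picture (420x560x3 uint8, blue, green, red); there is no depth.
- get_calibration(name): a dict with "fx", "fy", "cx", "cy" (pixels), "D" ([k1, k2, p1, p2, k3] as OpenCV has them; the pictures are not rectified), "origin" and "rotation" of the camera in the world; the wrist camera has in their place "tool_from_camera" (4x4, takes a point from camera to tool coordinates, whose origin is the TCP and whose axes are the tool frame's). Camera axes: x right, y down, z forward; pixel columns grow to the right and rows downward; lengths in m; the calibration is good to about 2 mm. A picture is of the moment at which its call begins: read the wrist's pose just before it. get_calibration takes no time and is no camera call.
- hand_in(): hands the job in, once; it reports no verdict.
Trained networks look in the newest picture that a camera, given by its name, has taken for a name from the list of things; names that differ only in an ending like _2 or _b are one class to them, and where a whole thing is asked for, a point or a joint stands for the part that bears it (a point fixed in the world has none). Each returns a list of dicts, best first, with "conf" (0 to 1); they miss things now and then, are a little off and sometimes report something else, mostly with a low value. They report only what shows in the picture. A call takes as long as a camera call. They do not tell look-alikes from the thing itself.
- spot_in(camera, target): "location" ([column, row] in pixels, amid what is visible of it).
- mark_of(camera, target): "location" ([column, row] in pixels: a listed point, or the origin of a listed thing).
The state is a dict: "time": time; "q": joint angles; "joint_velocities": joint speeds; "joint_torque": joint torques, N m; "position": TCP position; "tool_rot": TCP orientation; "ft_force": force on the tool from outside, world axes, zero at the start; "moment": the same for the moment, N m; "grip_width": finger opening in m.
Only numpy, scipy, OpenCV 4.12 (cv2) and the standard library are available. Lean on these libraries where they do the work, as an engineer would, in place of code of your own. Each camera call takes 0.05 s, during which the arm holds its last target. There are 200 camera calls.

## Working session

There is one attempt and no reset: what is moved stays moved. The work goes in short steps, Python scripts to look and compute and a tool call to move; the robot and the scene stay as the last step left them, time stands still between calls to the robot, and variables do not carry over. Pictures are saved under pics/ and viewed, about 8 in all and at most 12, crops included, and the job is handed in when it is done.

Besides the shell and the picture viewer there is one more tool, called after "Call:" by a JSON object that holds its "api" and its "payload", one argument or row to a line. drive_tool: Moves the arm, as the interface text tells. Its arguments: {"type":"object","properties":{"plan":{"type":"array","items":{"type":"array","items":{"type":"number"}}},"newtons":{"type":"number"}},"required":["plan"]}

```bash
ls; mkdir -p pics
cat > h.py <<'E'
from rig import *
import numpy as np, cv2
from scipy.spatial.transform import Rotation as R
def snap(n,f):
    im=camera(n); cv2.imwrite('pics/'+f,im); return im
def ray(n,uv,obs=None):
    c=get_calibration(n); K=np.array([[c['fx'],0,c['cx']],[0,c['fy'],c['cy']],[0,0,1]])
    p=cv2.undistortPoints(np.array([[uv]],float),K,np.array(c['D'],float))[0,0]
    d=np.array([p[0],p[1],1.])
    if n=='wrist':
        o=obs or get_obs(); T=np.array(c['tool_from_camera']); r=R.from_quat(o['tool_rot']).as_matrix()
        return np.array(o['position'])+r@T[:3,3], r@T[:3,:3]@d
    return np.array(c['origin']),np.array(c['rotation'])@d
def onz(n,uv,z,obs=None):
    o,d=ray(n,uv,obs); return o+d*(z-o[2])/d[2]
def tri(rays):
    A=0;b=0
    for o,d in rays:
        d=d/np.linalg.norm(d);P=np.eye(3)-np.outer(d,d);A=A+P;b=b+P@o
    return np.linalg.solve(A,b)
E
python3 - <<'E'
from h import *
a=snap('scene','s0.png');b=snap('top','t0.png')
for n in('scene','top'):
    for t in('red_jar_mid','case_floor','lid_hinge','lid_pad','green_jar_mid','bowl','wood_tool'):
        print(n,t,[(np.round(x['location']).tolist(),round(x['conf'],2)) for x in mark_of(n,t)][:5])
print(get_obs())
E
```

```text
pics
scene red_jar_mid [([224.0, 305.0], 0.96), ([197.0, 287.0], 0.93)]
scene case_floor [([291.0, 213.0], 0.6)]
scene lid_hinge [([324.0, 204.0], 0.9)]
scene lid_pad [([335.0, 160.0], 0.94)]
scene green_jar_mid [([206.0, 257.0], 0.92)]
scene bowl [([301.0, 149.0], 0.94), ([322.0, 207.0], 0.61)]
scene wood_tool [([290.0, 299.0], 0.63)]
top red_jar_mid [([422.0, 198.0], 0.82), ([415.0, 234.0], 0.64), ([455.0, 219.0], 0.62)]
top case_floor [([257.0, 208.0], 0.76)]
top lid_hinge [([261.0, 162.0], 0.87)]
top lid_pad [([254.0, 133.0], 0.75)]
top green_jar_mid [([377.0, 248.0], 0.66)]
top bowl [([137.0, 260.0], 0.59)]
top wood_tool [([370.0, 150.0], 0.7)]
{'time': 0.8, 'q': array([-1.30849862e+00,  5.27452577e-01,  1.43268902e+00, -1.96787323e-05,
        1.18146532e+00, -1.78479162e-01]), 'joint_velocities': array([ 0.00139577,  0.00186789, -0.00114099,  0.00036973,  0.00042381,
        0.00113008]), 'joint_torque': array([-2.27874152e-04, -4.39946687e+01, -1.76978713e+01,  6.33954559e-02,
        5.02074813e-02, -2.42066767e-07]), 'position': array([ 0.26667552, -0.56521288,  0.22258107]), 'tool_rot': array([-0.1545889 ,  0.6900079 , -0.68999837,  0.15457562]), 'ft_force': array([ 0.94308236, -0.154079  , -0.74302167]), 'moment': array([-0.01222891,  0.00124006, -0.01993649]), 'grip_width': 0.0868230218626072}
```

View pics/s0.png

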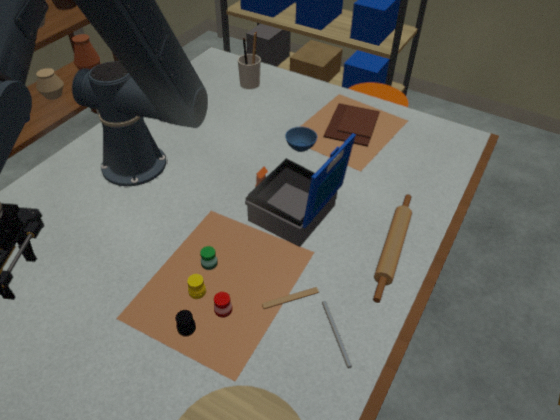

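View pics/t0.png

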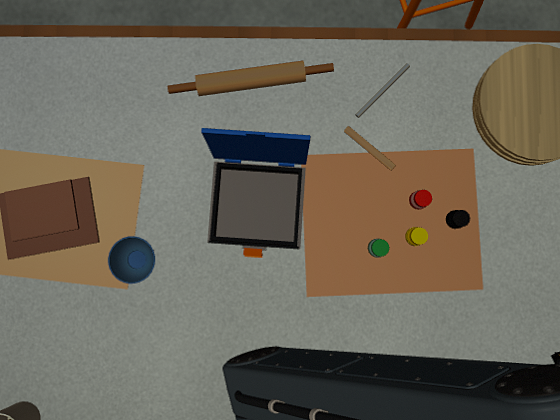

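Scene: the red-capped jar is at (222,303), yellow at (196,286), black at (185,322) and green at (208,257). In the top view they are red (421,198), yellow (416,236), black (458,219) and green (378,248). Only the first has a red cap, so it is the one meant; the close wrist view will confirm it. The case is at (257,205) in top with its lid standing open and the latch at (253,252).

Run:
```python
from h import *
P=dict(red=((224,305),(422,198)),floor=((291,213),(257,208)),hinge=((324,204),(261,162)),pad=((335,160),(254,133)),green=((206,257),(377,248)))
for k,(s,t) in P.items():
    r=[ray('scene',s),ray('top',t)]; x=tri(r)
    res=[np.linalg.norm(np.cross(d/np.linalg.norm(d),x-o)) for o,d in r]
    print(k,x.round(4),np.round(res,4))
print('red onz',onz('top',(422,198),.0275),onz('scene',(224,305),.0275))
print('wood',onz('top',(370,150),0),onz('scene',(290,299),0),'bowl',onz('top',(131,260),.03))
for uv in((212,163),(303,166),(209,246),(299,248)): print('corner',onz('top',uv,.1).round(4))
print('latch',onz('top',(253,252),.08),'lidtop',onz('top',(203,130),.27),onz('top',(310,136),.27))
print('black',onz('top',(457,219),.03),'yel',onz('top',(416,236),.03))
print(R.from_quat(get_obs()['tool_rot']).as_matrix().round(3)); print(get_calibration('wrist')['tool_from_camera'])
print(get_calibration('top')['origin'])
im=cv2.imread('pics/t0.png')[100:280,180:490]
cv2.imwrite('pics/t0c.png',cv2.resize(im,None,fx=2.5,fy=2.5,interpolation=cv2.INTER_CUBIC))
```

```text
Traceback (most recent call last):
  File "h.py", line 13, in ray
    return np.array(c['origin']),np.array(c['rotation'])@d
                                 ~~~~~~~~~~~~~~~~~~~~~~~^~
ValueError: matmul: Input operand 1 has a mismatch in its core dimension 0, with gufunc signature (n?,k),(k,m?)->(n?,m?) (size 3 is different from 4)
```

Rotation is a quaternion.

```bash
sed -i "s/np.array(c\['rotation'\])@d/R.from_quat(c['rotation']).apply(d)/" h.py
python3 - <<'E'
from h import *
P=dict(red=((224,305),(422,198)),floor=((291,213),(257,208)),hinge=((324,204),(261,162)),pad=((335,160),(254,133)),green=((206,257),(377,248)))
for k,(s,t) in P.items():
    r=[ray('scene',s),ray('top',t)]; x=tri(r)
    res=[np.linalg.norm(np.cross(d/np.linalg.norm(d),x-o)) for o,d in r]
    print(k,x.round(4),np.round(res,4))
print('red onz',onz('top',(422,198),.0275),onz('scene',(224,305),.0275))
print('wood',onz('top',(370,150),0),onz('scene',(290,299),0),'bowl',onz('top',(131,260),.03))
for uv in((212,163),(303,166),(209,246),(299,248)): print('corner',onz('top',uv,.1).round(4))
print('latch',onz('top',(253,252),.08),'lidtop',onz('top',(203,130),.27),onz('top',(310,136),.27))
print('black',onz('top',(457,219),.03),'yel',onz('top',(416,236),.03))
print(R.from_quat(get_obs()['tool_rot']).as_matrix().round(3)); print(get_calibration('wrist')['tool_from_camera'])
print(get_calibration('top')['origin'])
im=cv2.imread('pics/t0.png')[100:280,180:490]
cv2.imwrite('pics/t0c.png',cv2.resize(im,None,fx=2.5,fy=2.5,interpolation=cv2.INTER_CUBIC))
E
```

```text
red [ 0.5783 -0.3042  0.0292] [0.0015 0.0015]
floor [ 0.551   0.0831 -0.0062] [0.0015 0.0015]
hinge [0.6514 0.0733 0.0908] [0.0043 0.0043]
pad [0.6737 0.0759 0.2572] [0.0021 0.0021]
green [ 0.4555 -0.2019  0.027 ] [0.0044 0.0044]
red onz [ 0.57733159 -0.30550832  0.0275    ] [ 0.57884103 -0.30252555  0.0275    ]
wood [ 0.6956785  -0.18773377  0.        ] [ 0.69963503 -0.18830744  0.        ] bowl [0.42479936 0.37295274 0.03      ]
corner [0.6427 0.1795 0.1   ]
corner [ 0.6382 -0.0229  0.1   ]
corner [0.4586 0.1819 0.1   ]
corner [ 0.4564 -0.0156  0.1   ]
latch [0.446583   0.08639748 0.08      ] lidtop [0.67745076 0.17360962 0.27      ] [ 0.66799865 -0.03063562  0.27      ]
black [ 0.52856626 -0.38652153  0.03      ] yel [ 0.48780831 -0.28991029  0.03      ]
[[-0.904 -0.     0.427]
 [-0.427  0.    -0.904]
 [ 0.    -1.    -0.   ]]
[[ 8.45852963e-05  9.68486633e-01  2.49065522e-01 -6.70549333e-02]
 [ 3.15459144e-05 -2.49065525e-01  9.68486636e-01 -1.61980379e-01]
 [ 9.99999996e-01 -7.40627294e-05 -5.16190777e-05  1.08902604e-03]
 [ 0.00000000e+00  0.00000000e+00  0.00000000e+00  1.00000000e+00]]
[0.44640226 0.011851   1.26010854]
```

View pics/t0c.png

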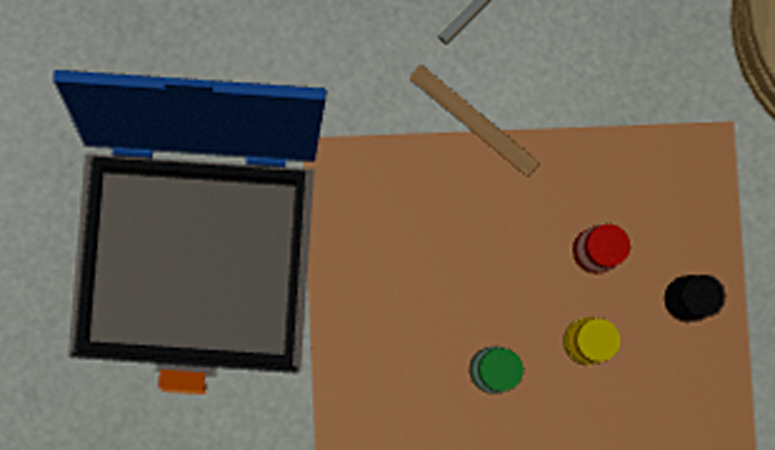

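The crop shows one red-capped jar at crop (605,248), separate from yellow (597,341), black (695,297) and green (498,370). So the target is the jar at about (0.578,-0.304). The current jaw axis already points between its neighbours, so I'll go above it with this orientation.

Call:
{"api": "drive_tool", "payload": {
  "plan": [
    [-49,5,-13,0,0,0,87],
    [-98,11,-26,0,0,0,87],
    [-147,17,-39,0,0,0,87],
    [-196,23,-52,0,0,0,87],
    [-245,30,-65,0,0,0,87],
    [-294,40,-77,0,0,0,87],
    [-343,56,-90,0,0,0,87],
    [-393,73,-103,0,0,0,87],
    [-393,73,-103,0,0,0,87],
    [-393,73,-103,0,0,0,87]
  ],
  "newtons": 20
}}

```text
time: 1.8
position: [0.5791, -0.3022, 0.1484]
tool_rot: [-0.156, 0.69, -0.689, 0.156]
ft_force: [0.1, -0.4, 0.4]
grip_width: 0.0867
```

```bash
cat >> h.py <<'E'
def shift(w,obs=None):
    o=obs or get_obs(); return (R.from_quat(o['tool_rot']).inv().apply(np.array(w)-o['position'])*1000).round(1)
E
python3 - <<'E'
from h import *
o=get_obs(); im=snap('wrist','w1.png')
print(o['time'],o['position'],o['q'])
for m in mark_of('wrist','red_jar_mid'):
    p=onz('wrist',m['location'],.0275,o); print(m,p.round(4),shift(p,o))
E
```

```text
1.8 [ 0.57912567 -0.30221197  0.14840795] [-6.51709860e-01  6.49882251e-01  1.42280681e+00 -2.31554319e-05
  1.07072820e+00  4.74346618e-01]
{'location': [231.1, 279.6], 'conf': 0.89} [ 0.484  -0.2923  0.0275] [ 81.5 121.1 -49.7]
{'location': [335.0, 283.1], 'conf': 0.77} [ 0.5267 -0.3909  0.0275] [ 85.4 120.9  57.7]
{'location': [277.8, 211.2], 'conf': 0.74} [ 0.5708 -0.3045  0.0275] [  8.4 120.9  -1.4]
```

View pics/w1.png

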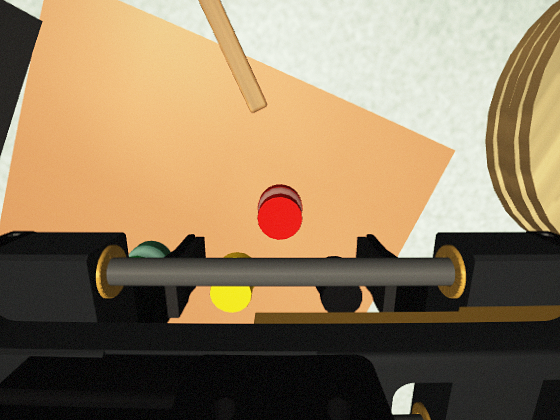

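The wrist picture shows the red cap at (280,217), centred between the fingers, with yellow (231,293) and black (340,297) nearer the gripper. The grasp line is clear of both.

Run:
```python
from h import *
o=get_obs(); im=cv2.imread('pics/w1.png')
m=((im[...,2]>150)&(im[...,1]<60)&(im[...,0]<60)).astype(np.uint8)
ys,xs=np.nonzero(m); print(xs.min(),xs.max(),ys.min(),ys.max())
c=((xs.min()+xs.max())/2,ys.max()-(xs.max()-xs.min())/2)
p=onz('wrist',c,.055,o); print(c,p,shift([*p[:2],.04],o))
```

```text
258 301 187 239
(np.float64(279.5), np.float64(217.5)) [ 0.57132591 -0.30857654  0.055     ] [  7.1 109.7   0.4]
```

Call:
{"api": "drive_tool", "payload": {
  "plan": [
    [5,30,0,0,0,0,87],
    [6,60,0,0,0,0,87],
    [6,90,0,0,0,0,87],
    [6,108,0,0,0,0,87],
    [6,108,0,0,0,0,87],
    [6,108,0,0,0,0,40],
    [6,108,0,0,0,0,40],
    [6,108,0,0,0,0,40],
    [6,108,0,0,0,0,40],
    [6,108,0,0,0,0,40]
  ],
  "newtons": 25
}}

```text
time: 2.9
position: [0.5731, -0.3071, 0.0424]
tool_rot: [0.154, -0.69, 0.69, -0.155]
ft_force: [-0.0, -0.2, 0.1]
grip_width: 0.0548
```

Call:
{"api": "drive_tool", "payload": {
  "plan": [
    [0,0,0,0,0,0,40],
    [0,0,0,0,0,0,40],
    [0,0,0,0,0,0,40],
    [0,-10,0,0,0,0,40],
    [0,-30,0,0,0,0,40],
    [0,-60,0,0,0,0,40],
    [0,-100,0,0,0,0,40],
    [0,-140,0,0,0,0,40],
    [0,-140,0,0,0,0,40]
  ]
}}

```text
time: 3.8
position: [0.5766, -0.3098, 0.1892]
tool_rot: [0.151, -0.686, 0.694, -0.158]
ft_force: [0.6, -0.0, 0.4]
grip_width: 0.0401
```

Run:
```python
from h import *
o=get_obs(); im=snap('wrist','w2.png')
print(o['time'],o['position'],o['q'],o['grip_width'],o['ft_force'])
print(mark_of('wrist','red_jar_mid'))
# target orientation: jaw along case y, tool x = -case x, yaw -.04
yaw=-.04; cx=np.array([np.cos(yaw),np.sin(yaw),0]); ty=np.array([0,0,-1.]); tx=-cx; tz=np.cross(tx,ty)
T=np.c_[tx,ty,tz]; r0=R.from_quat(o['tool_rot'])
print('rotvec deg',np.degrees((r0.inv()*R.from_matrix(T)).as_rotvec()), 'shift',shift([.53,.08,.19],o))
```

```text
3.8 [ 0.57660544 -0.30983373  0.18916099] [-6.63453955e-01  5.97709021e-01  1.39877311e+00 -3.95645101e-05
  1.13013085e+00  4.66416539e-01] 0.04010994100167841 [ 0.619179   -0.0404948   0.43019737]
[{'location': [273.0, 197.4], 'conf': 0.85}, {'location': [326.2, 261.8], 'conf': 0.71}, {'location': [230.3, 260.1], 'conf': 0.5}]
rotvec deg [-0.66030505 27.55545277 -0.56124577] shift [-124.2   -5.  -372.4]
```

View pics/w2.png

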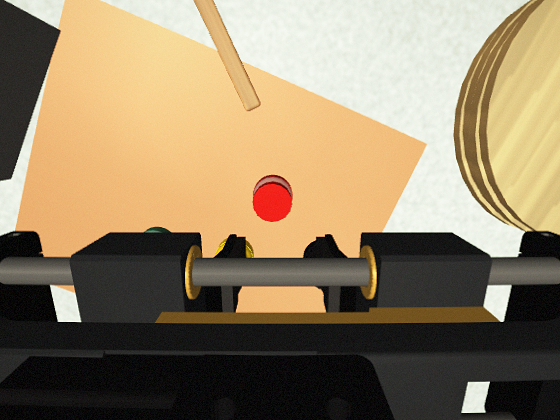

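The opening ended at my commanded 40 mm and the jar is still standing on the table at (272,203). The cap is probably narrower than the body, so I'll measure it and where the jar is now.

Run:
```python
from h import *
o=get_obs(); im=cv2.imread('pics/w2.png'); c=get_calibration('wrist'); print(c['fx'],c['cy'],c['cx'])
m=((im[...,2]>150)&(im[...,1]<60)&(im[...,0]<60)).astype(np.uint8)
row=np.nonzero(m.sum(1))[0]
ys,xs=np.nonzero(m); print(xs.min(),xs.max(),ys.min(),ys.max())
for y in range(row[0],row[-1]+1,4): print(y,np.nonzero(m[y])[0][[0,-1]],end=';')
w=xs.max()-xs.min(); cen=((xs.min()+xs.max())/2,ys.max()-w/2)
p=onz('wrist',cen,.055,o); a=onz('wrist',(xs.min(),cen[1]),.055,o); b=onz('wrist',(xs.max(),cen[1]),.055,o)
print('cap dia',np.linalg.norm(a-b),p,shift([*p[:2],.04],o))
m=[x for x in mark_of('wrist','red_jar_mid')][0]; print(onz('wrist',m['location'],.0275,o))
t=snap('top','t2.png'); 
hsv=((t[...,2]>100)&(t[...,1]<60)&(t[...,0]<60))[170:230,390:450]; ys,xs=np.nonzero(hsv); print('top red',xs.mean()+390,ys.mean()+170,onz('top',(xs.mean()+390,ys.mean()+170),.055))
```

```text
302.2012241160524 208.52911191550524 280.30775804803176
253 291 177 221
177 [267 277];181 [285 285];185 [256 279];189 [258 285];193 [255 288];197 [253 290];201 [253 290];205 [253 290];209 [254 289];213 [257 287];217 [260 283];221 [270 272];cap dia 0.037512210810141375 [ 0.56982796 -0.30182425  0.055     ] [  1.  143.5  -7.2]
[ 0.568823   -0.30277393  0.0275    ]
top red nan nan [nan nan nan]<stdin>:12: RuntimeWarning: Mean of empty slice.
  ret = ret.dtype.type(ret / rcount)
```

The cap is about 38 mm across, so the 40 mm command never pinched it. I'll take a fresh settled measurement and regrip with a smaller command.

```bash
cat >> h.py <<'E'
def redcap(z=.055):
    o=get_obs(); im=camera('wrist')
    m=((im[...,2]>150)&(im[...,1]<60)&(im[...,0]<60)).astype(np.uint8)
    n,l,s,_=cv2.connectedComponentsWithStats(m); k=1+s[1:,4].argmax(); x,y,w,h,a=s[k]
    cen=(x+(w-1)/2,y+h-1-(w-1)/2); p=onz('wrist',cen,z,o); return o,cen,p
E
python3 - <<'E'
from h import *
o,c,p=redcap(); print(o['time'],o['position'],o['tool_rot'],c,p,shift([*p[:2],.040],o))
E
```

```text
4.0 [ 0.57193465 -0.30637711  0.1806454 ] [-0.15507755  0.69058191 -0.68942476  0.1540814 ] (np.float64(278.5), np.float64(199.5)) [ 0.57339382 -0.30466318  0.055     ] [ -2.2 140.6  -0.7]
```

Call:
{"api": "drive_tool", "payload": {
  "plan": [
    [-2,50,-1,0,0,0,87],
    [-2,50,-1,0,0,0,87],
    [-2,80,-1,0,0,0,87],
    [-2,110,-1,0,0,0,87],
    [-2,130,-1,0,0,0,87],
    [-2,141,-1,0,0,0,87],
    [-2,141,-1,0,0,0,87],
    [-2,141,-1,0,0,0,20],
    [-2,141,-1,0,0,0,20],
    [-2,141,-1,0,0,0,20]
  ],
  "newtons": 25
}}

```text
time: 5.05
position: [0.5749, -0.3058, 0.042]
tool_rot: [0.154, -0.689, 0.691, -0.155]
ft_force: [-0.8, 0.1, 1.1]
grip_width: 0.0704
```

Call:
{"api": "drive_tool", "payload": {
  "plan": [
    [0,0,0,0,0,0,20],
    [0,0,0,0,0,0,20],
    [0,0,0,0,0,0,20],
    [0,0,0,0,0,0,20],
    [0,0,0,0,0,0,20],
    [0,0,0,0,0,0,20],
    [0,0,0,0,0,0,20],
    [0,0,0,0,0,0,20]
  ]
}}

```text
time: 5.85
position: [0.5741, -0.305, 0.0406]
tool_rot: [-0.155, 0.69, -0.69, 0.155]
ft_force: [-1.2, 1.0, 1.4]
grip_width: 0.0396
```

Call:
{"api": "drive_tool", "payload": {
  "plan": [
    [0,-10,0,0,0,0,20],
    [0,-30,0,0,0,0,20],
    [0,-60,0,0,0,0,20],
    [0,-100,0,0,0,0,20],
    [0,-140,0,0,0,0,20],
    [0,-170,0,0,0,0,20],
    [0,-180,0,0,0,0,20],
    [0,-180,0,0,0,0,20],
    [0,-180,0,0,0,0,20]
  ]
}}

```text
time: 6.75
position: [0.5731, -0.3045, 0.2189]
tool_rot: [-0.155, 0.691, -0.689, 0.154]
ft_force: [0.1, 0.0, -1.9]
grip_width: 0.0395
```

Run:
```python
from h import *
o=get_obs(); im=snap('wrist','w3.png')
print(o['time'],o['position'],o['tool_rot'],o['grip_width'],o['ft_force'])
yaw=-.04; cx=np.array([np.cos(yaw),np.sin(yaw),0]); ty=np.array([0,0,-1.]); tx=-cx; tz=np.cross(tx,ty)
T=np.c_[tx,ty,tz]; r0=R.from_quat(o['tool_rot'])
print('rotvec deg',np.degrees((r0.inv()*R.from_matrix(T)).as_rotvec()), 'shift',shift([.53,.08,.22],o))
```

```text
6.75 [ 0.57312837 -0.30450978  0.21886576] [-0.15530519  0.69084936 -0.68915997  0.15383754] 0.03947391568044984 [ 0.10575805  0.04213648 -1.87462105]
rotvec deg [ 0.13578707 27.54511357  0.1228139 ] shift [-1.250e+02 -3.000e-01 -3.662e+02]
```

View pics/w3.png

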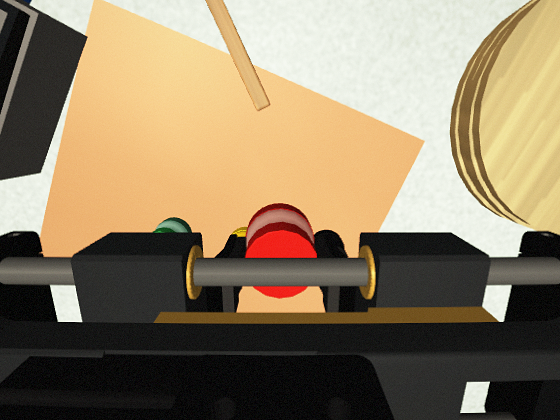

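The red jar is held: opening 39.5 mm, cap at (281,255) between the pads, body hanging straight below. I'll carry it over the case and square up the jaws with the case.

Call:
{"api": "drive_tool", "payload": {
  "plan": [
    [-16,0,-40,0,0,0,20],
    [-30,0,-82,0,4,0,20],
    [-44,0,-125,0,9,0,20],
    [-58,0,-168,0,13,0,20],
    [-72,0,-211,0,18,0,20],
    [-86,0,-254,0,22,0,20],
    [-100,0,-297,0,25,0,20],
    [-114,0,-335,0,27.5,0,20],
    [-125,0,-366,0,27.5,0,20],
    [-125,0,-366,0,27.5,0,20]
  ]
}}

```text
time: 7.8
position: [0.5285, 0.0831, 0.2185]
tool_rot: [0.01, 0.708, -0.706, -0.014]
ft_force: [-0.6, -0.3, -0.3]
grip_width: 0.039
```

Run:
```python
from h import *
camera('top');camera('top')
o=get_obs(); im=snap('wrist','w4.png')
print(o['time'],o['position'],o['tool_rot'],o['grip_width'],o['ft_force'])
for t in ('case_floor','lid_hinge','lid_pad'):
    for m in mark_of('wrist',t): print(t,m, onz('wrist',m['location'],{'case_floor':.004,'lid_hinge':.09,'lid_pad':.257}[t],o))
print(shift([.53,.08,.044],o))
s=snap('scene','s4.png')
im2=s[120:270,200:400]; cv2.imwrite('pics/c4.png',np.hstack([im[:,:],cv2.resize(im2,(560,420))])[:, :])
a=cv2.imread('pics/c4.png'); cv2.imwrite('pics/c4.png',cv2.resize(a,(800,300),interpolation=cv2.INTER_AREA))
```

```text
7.9 [0.52997157 0.07976468 0.21893215] [-0.01190408 -0.70683485  0.70713513  0.01423751] 0.0395536988961576 [-0.09992248 -0.40901774 -1.17599707]
case_floor {'location': [282.8, 171.4], 'conf': 0.82} [0.54768133 0.07458074 0.004     ]
lid_hinge {'location': [286.2, 71.6], 'conf': 0.92} [0.64849914 0.0687586  0.09      ]
[ -0.6 174.9  -0.3]
```

View pics/c4.png

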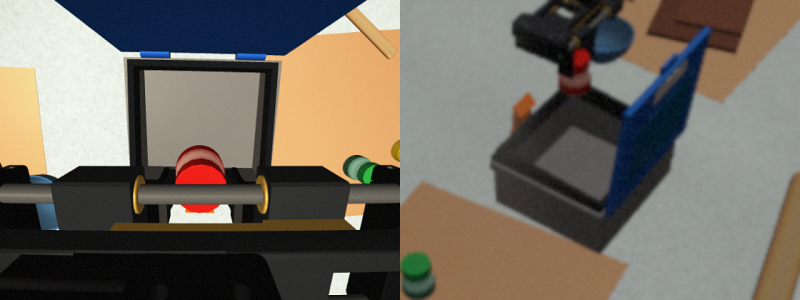

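Left half, wrist view: the jar (200,180 in the pane) is centred over the case opening and the lid edge is parallel to the gripper, so the yaw is right. Right half, scene view: the jar hangs above the mouth, clear of the upright lid. Now I'll lower it.

Call:
{"api": "drive_tool", "payload": {
  "plan": [
    [0,35,1,0,0,0,20],
    [0,70,2,0,0,0,20],
    [0,105,2,0,0,0,20],
    [0,130,2,0,0,0,20],
    [0,145,2,0,0,0,20],
    [0,155,2,0,0,0,20],
    [0,163,2,0,0,0,20],
    [0,168,2,0,0,0,20],
    [0,168,2,0,0,0,20]
  ]
}}

```text
time: 9.05
position: [0.5311, 0.077, 0.0525]
tool_rot: [-0.014, -0.707, 0.707, 0.014]
ft_force: [0.3, 0.1, -1.0]
grip_width: 0.0394
```

Call:
{"api": "drive_tool", "payload": {
  "plan": [
    [0,2,0,0,0,0,20],
    [0,4,0,0,0,0,20],
    [0,5,0,0,0,0,20],
    [0,5,0,0,0,0,20],
    [0,5,0,0,0,0,20]
  ]
}}

```text
time: 9.55
position: [0.531, 0.0772, 0.0477]
tool_rot: [0.014, 0.707, -0.707, -0.014]
ft_force: [0.3, 0.2, -0.8]
grip_width: 0.0393
```

Call:
{"api": "drive_tool", "payload": {
  "plan": [
    [0,1,0,0,0,0,20],
    [0,2,0,0,0,0,20],
    [0,3,0,0,0,0,20],
    [0,3,0,0,0,0,20],
    [0,3,0,0,0,0,20]
  ]
}}

```text
time: 10.05
position: [0.531, 0.0772, 0.0446]
tool_rot: [0.014, 0.707, -0.707, -0.014]
ft_force: [0.1, 0.2, 0.4]
grip_width: 0.0391
```

Force went from -0.8 to +0.4 N in z, so the jar rests on the floor. Release it and rise.

Call:
{"api": "drive_tool", "payload": {
  "plan": [
    [0,0,0,0,0,0,62],
    [0,0,0,0,0,0,62],
    [0,0,0,0,0,0,62],
    [0,0,0,0,0,0,62],
    [0,0,0,0,0,0,62],
    [0,0,0,0,0,0,62]
  ]
}}

```text
time: 10.65
position: [0.531, 0.0772, 0.0446]
tool_rot: [-0.014, -0.707, 0.707, 0.014]
ft_force: [-0.1, 0.8, -1.0]
grip_width: 0.0615
```

Call:
{"api": "drive_tool", "payload": {
  "plan": [
    [0,-10,0,0,0,0,62],
    [0,-30,0,0,0,0,62],
    [0,-70,0,0,0,0,62],
    [0,-115,0,0,0,0,62],
    [0,-160,0,0,0,0,0],
    [0,-205,0,0,0,0,0],
    [0,-250,0,0,0,0,0],
    [0,-285,0,0,0,0,0],
    [0,-285,0,0,0,0,0],
    [0,-285,0,0,0,0,0]
  ]
}}

```text
time: 11.65
position: [0.5307, 0.0772, 0.3307]
tool_rot: [-0.015, -0.707, 0.707, 0.013]
ft_force: [-0.4, 0.4, -0.8]
grip_width: 0.0221
```

Run:
```python
from h import *
camera('top')
o,c,p=redcap(.059); print(o['time'],o['position'],o['q'],o['grip_width'],'jar',c,p)
snap('wrist','w5.png')
ms=mark_of('wrist','lid_pad'); print(ms)
r=[('scene',mark_of('scene','lid_pad')) if camera('scene') is not None else 0]
print(r)
for m in ms: 
  if r[0][1]: print('tri',tri([ray('wrist',m['location'],o),ray('scene',r[0][1][0]['location'])]))
print(shift([.74,.07,.33],o),R.from_quat(o['tool_rot']).as_matrix().round(3))
```

```text
11.7 [0.52991662 0.07722861 0.32922231] [-6.40640288e-02  2.93360663e-01  1.51307524e+00 -1.49519398e-05
  1.33641472e+00  1.54585835e+00] 0.018001023241653022 jar (np.float64(279.5), np.float64(178.5)) [0.53072469 0.07703825 0.059     ]
[]
[('scene', [{'location': [333.5, 160.8], 'conf': 0.62}])]
[-210.2   -1.    -1. ] [[-0.999 -0.001 -0.039]
 [ 0.039  0.    -0.999]
 [ 0.001 -1.    -0.   ]]
```

View pics/w5.png

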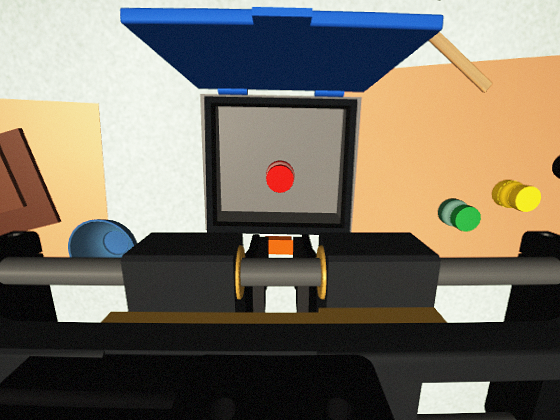

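The wrist picture shows the jar standing upright in the case at (280,178), measured (0.531,0.077) and so well inside. The lid's front edge and tongue are at (283,15), standing slightly past upright. The orange latch is at (281,245). I'll go over the lid and behind it with the fingers shut.

Call:
{"api": "drive_tool", "payload": {
  "plan": [
    [-45,-5,0,0,0,0,0],
    [-90,-5,0,0,0,0,0],
    [-135,-5,0,0,0,0,0],
    [-180,-5,0,0,0,0,0],
    [-205,0,0,0,0,0,0],
    [-205,20,0,0,0,0,0],
    [-205,45,0,0,0,0,0],
    [-205,65,0,0,0,0,0],
    [-205,65,0,0,0,0,0],
    [-205,65,0,0,0,0,0]
  ],
  "newtons": 20
}}

```text
time: 12.95
position: [0.7356, 0.0691, 0.2636]
tool_rot: [0.013, 0.707, -0.707, -0.015]
ft_force: [0.5, 0.3, 0.9]
grip_width: 0.0006
```

Run:
```python
from h import *
camera('top'); s=snap('scene','s6.png'); o=get_obs(); print(o['time'],o['position'],o['tool_rot'],o['grip_width'],o['ft_force'],o['q'])
w=cv2.resize(camera('wrist'),(400,300)); cv2.imwrite('pics/c6.png',np.hstack([w,cv2.resize(s[60:255,230:490],(400,300))]))
hx=.6505; x0,z0=o['position'][0],o['position'][2]
for t in [1.65,1.57,1.5,1.4,1.3,1.2,1.1,1.,.9,.8,.7,.6,.5,.4,.3,.2,.15,.1]:
    r=np.interp(t,[.5,1.5],[.178,.170])
    x=hx-r*np.cos(t)+.01*np.sin(t)+.010; z=.09+r*np.sin(t)+.01*np.cos(t)
    print(t,round(x,4),round(z,4),'tool x %.0f y %.0f'%((x0-x)*1000,(z0-z)*1000))
```

```text
13.05 [0.73663522 0.06910841 0.26593335] [-0.01469921 -0.70694902  0.70699243  0.01298942] 0.00018222201539931572 [-0.00702313  0.03933895 -0.2596337 ] [-5.70646460e-02  6.57055768e-01  1.05572482e+00  2.95736081e-05
  1.42639345e+00  1.55288762e+00]
1.65 0.6839 0.2587 tool x 53 y 7
1.57 0.6704 0.26 tool x 66 y 6
1.5 0.6584 0.2603 tool x 78 y 6
1.4 0.6413 0.26 tool x 95 y 6
1.3 0.6242 0.258 tool x 112 y 8
1.2 0.6073 0.2543 tool x 129 y 12
1.1 0.5908 0.2489 tool x 146 y 17
1.0 0.5749 0.2418 tool x 162 y 24
0.9 0.5597 0.2331 tool x 177 y 33
0.8 0.5453 0.2229 tool x 191 y 43
0.7 0.532 0.2113 tool x 205 y 55
0.6 0.5199 0.1983 tool x 217 y 68
0.5 0.5091 0.1841 tool x 228 y 82
0.4 0.5004 0.1685 tool x 236 y 97
0.3 0.4934 0.1522 tool x 243 y 114
0.2 0.488 0.1352 tool x 249 y 131
0.15 0.486 0.1265 tool x 251 y 139
0.1 0.4844 0.1177 tool x 252 y 148
```

View pics/c6.png

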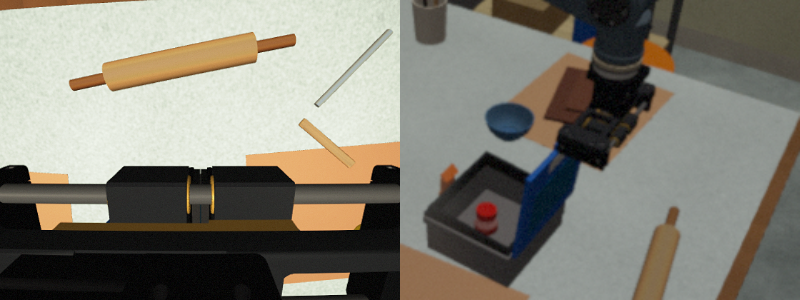

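The shut fingers are behind the lid (right pane, about (590,150)) and the jar stands in the case at (487,215). Start pulling the lid forward.

Call:
{"api": "drive_tool", "payload": {
  "plan": [
    [20,6,0,0,0,0,0],
    [35,6,0,0,0,0,0],
    [45,6,0,0,0,0,0],
    [54,6,0,0,0,0,0],
    [62,6,0,0,0,0,0],
    [70,6,0,0,0,0,0],
    [78,6,0,0,0,0,0],
    [87,6,0,0,0,0,0],
    [95,6,0,0,0,0,0]
  ]
}}

```text
time: 14.0
position: [0.6401, 0.0731, 0.2584]
tool_rot: [0.014, 0.707, -0.707, -0.014]
ft_force: [1.1, 0.8, -0.9]
grip_width: 0.0001
```

Call:
{"api": "drive_tool", "payload": {
  "plan": [
    [8,1,0,0,0,0,0],
    [17,2,0,0,0,0,0],
    [25,4,0,0,0,0,0],
    [34,6,0,0,0,0,0],
    [42,8,0,0,0,0,0],
    [51,11,0,0,0,0,0],
    [59,14,0,0,0,0,0],
    [67,18,0,0,0,0,0],
    [75,22,0,0,0,0,0],
    [82,27,0,0,0,0,0]
  ]
}}

```text
time: 15.0
position: [0.558, 0.0761, 0.2313]
tool_rot: [0.014, 0.707, -0.707, -0.014]
ft_force: [0.5, 0.1, 1.1]
grip_width: 0.0004
```

Run:
```python
from h import *
o=get_obs(); print(o['time'],o['position'],o['ft_force'],o['moment'],o['q'])
x0,z0=o['position'][0],o['position'][2]; hx=.6505
for t in [1.,.9,.8,.7,.6,.5,.4,.3,.2]:
    r=np.interp(t,[.5,1.5],[.178,.170])
    x=hx-r*np.cos(t)+.01*np.sin(t)+.010; z=.09+r*np.sin(t)+.01*np.cos(t)
    print(t,'tool x %.0f y %.0f'%((x0-x)*1000,(z0-z)*1000))
s=snap('scene','s7.png'); w=cv2.resize(camera('wrist'),(400,300)); cv2.imwrite('pics/c7.png',np.hstack([w,cv2.resize(s[60:255,230:490],(400,300))]))
```

```text
15.0 [0.55803859 0.07607538 0.23128071] [0.54072168 0.10007112 1.137984  ] [ 0.09655375 -0.08264412 -0.02649731] [-6.28879205e-02  4.34031527e-01  1.57959372e+00 -1.53722092e-05
  1.12844102e+00  1.54710647e+00]
1.0 tool x -17 y -11
0.9 tool x -2 y -2
0.8 tool x 13 y 8
0.7 tool x 26 y 20
0.6 tool x 38 y 33
0.5 tool x 49 y 47
0.4 tool x 58 y 63
0.3 tool x 65 y 79
0.2 tool x 70 y 96
```

View pics/c7.png

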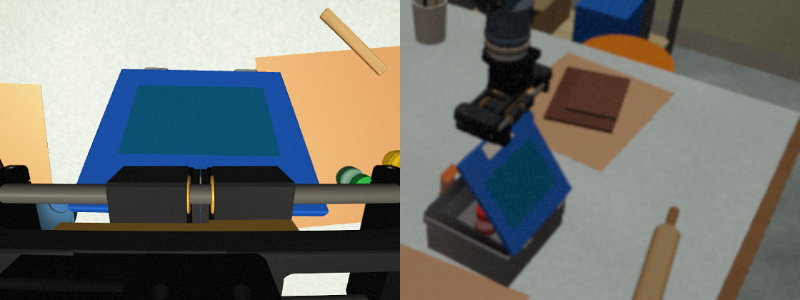

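The lid follows the fingertips, now at about 0.9 rad, with the jar under it. Continue along the arc.

Call:
{"api": "drive_tool", "payload": {
  "plan": [
    [6,4,0,0,0,0,0],
    [13,8,0,0,0,0,0],
    [20,14,0,0,0,0,0],
    [26,20,0,0,0,0,0],
    [32,26,0,0,0,0,0],
    [38,33,0,0,0,0,0],
    [44,40,0,0,0,0,0],
    [49,47,0,0,0,0,0],
    [54,55,0,0,0,0,0],
    [58,63,0,0,0,0,0]
  ]
}}

```text
time: 16.1
position: [0.5003, 0.0784, 0.1678]
tool_rot: [0.014, 0.707, -0.707, -0.014]
ft_force: [-0.3, 0.7, 0.9]
grip_width: 0.0003
```

Call:
{"api": "drive_tool", "payload": {
  "plan": [
    [4,8,0,0,0,0,0],
    [7,16,0,0,0,0,0],
    [10,25,0,0,0,0,0],
    [12,33,0,0,0,0,0],
    [12,33,0,0,0,0,0],
    [12,33,0,0,0,0,0]
  ]
}}

```text
time: 16.7
position: [0.489, 0.0788, 0.1353]
tool_rot: [-0.014, -0.707, 0.707, 0.014]
ft_force: [-0.0, 0.2, -0.0]
grip_width: 0.0005
```

Run:
```python
from h import *
o=get_obs(); print(o['time'],o['position'],o['ft_force'],o['moment'])
camera('scene');s=mark_of('scene','lid_pad');camera('top');t=mark_of('top','lid_pad');print(s,t)
if s: print(onz('scene',s[0]['location'],.13))
if t: print(onz('top',t[0]['location'],.13))
w=snap('wrist','w8.png'); m=mark_of('wrist','lid_hinge'); print(m,[onz('wrist',x['location'],.09,o) for x in m])
```

```text
16.7 [0.48900832 0.07875313 0.13526667] [-0.03187108  0.18391202 -0.00581872] [ 0.06684808  0.00649417 -0.00318117]
[{'location': [272.1, 172.4], 'conf': 0.61}] []
[0.4867822  0.07683401 0.13      ]
[] []
```

View pics/w8.png

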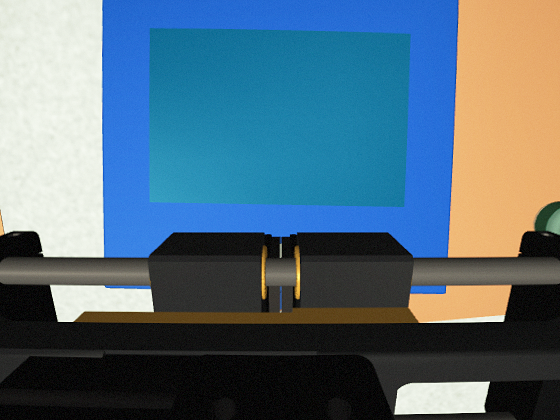

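The lid lies nearly flat with its front edge at about row 290, and the fingertips are centred on it at about (281,285). The hinge drags little, with force near 0. Lower towards the gasket in small steps, moving onto the strip's centre.

Call:
{"api": "drive_tool", "payload": {
  "plan": [
    [2,4,0,0,0,0,0],
    [4,8,0,0,0,0,0],
    [6,12,0,0,0,0,0],
    [7,15,0,0,0,0,0],
    [7,15,0,0,0,0,0]
  ]
}}

```text
time: 17.5
position: [0.4812, 0.0791, 0.1199]
tool_rot: [0.013, 0.707, -0.707, -0.015]
ft_force: [-0.1, -0.7, -0.5]
grip_width: 0.0003
```

Call:
{"api": "drive_tool", "payload": {
  "plan": [
    [0,2,0,0,0,0,0],
    [0,4,0,0,0,0,0],
    [0,5,0,0,0,0,0],
    [0,5,0,0,0,0,0]
  ]
}}

```text
time: 17.9
position: [0.4819, 0.0791, 0.1154]
tool_rot: [0.014, 0.707, -0.707, -0.014]
ft_force: [0.9, -0.4, -0.6]
grip_width: 0.0003
```

Call:
{"api": "drive_tool", "payload": {
  "plan": [
    [0,1,0,0,0,0,0],
    [0,2,0,0,0,0,0],
    [0,2,0,0,0,0,0],
    [0,2,0,0,0,0,0]
  ]
}}

```text
time: 18.3
position: [0.4819, 0.0791, 0.1137]
tool_rot: [0.014, 0.707, -0.707, -0.014]
ft_force: [-1.1, 0.2, 5.1]
grip_width: 0.0005
```

Call:
{"api": "drive_tool", "payload": {
  "plan": [
    [0,1,0,0,0,0,0],
    [0,2,0,0,0,0,0],
    [0,2,0,0,0,0,0],
    [0,2,0,0,0,0,0]
  ]
}}

```text
time: 18.7
position: [0.4817, 0.0791, 0.1119]
tool_rot: [-0.014, -0.707, 0.707, 0.014]
ft_force: [-1.7, -1.1, 7.6]
grip_width: 0.0006
```

Call:
{"api": "drive_tool", "payload": {
  "plan": [
    [0,1,0,0,0,0,0],
    [0,1.5,0,0,0,0,0],
    [0,1.5,0,0,0,0,0],
    [0,1.5,0,0,0,0,0]
  ]
}}

```text
time: 19.1
position: [0.4815, 0.0791, 0.1106]
tool_rot: [-0.014, -0.707, 0.707, 0.014]
ft_force: [-2.8, -0.7, 9.0]
grip_width: 0.0004
```

Call:
{"api": "drive_tool", "payload": {
  "plan": [
    [0,1,0,0,0,0,0],
    [0,1.5,0,0,0,0,0],
    [0,1.5,0,0,0,0,0],
    [0,1.5,0,0,0,0,0]
  ]
}}

```text
time: 19.5
position: [0.4814, 0.0791, 0.1093]
tool_rot: [-0.013, -0.707, 0.707, 0.014]
ft_force: [-2.5, -0.2, 10.5]
grip_width: 0.0004
```

Call:
{"api": "drive_tool", "payload": {
  "plan": [
    [0,1,0,0,0,0,0],
    [0,1.5,0,0,0,0,0],
    [0,1.5,0,0,0,0,0],
    [0,1.5,0,0,0,0,0]
  ]
}}

```text
time: 19.9
position: [0.4812, 0.0791, 0.1076]
tool_rot: [-0.013, -0.707, 0.707, 0.014]
ft_force: [-3.6, -0.3, 8.9]
grip_width: 0.0003
```

Call:
{"api": "drive_tool", "payload": {
  "plan": [
    [0,1,0,0,0,0,0],
    [0,1.5,0,0,0,0,0],
    [0,1.5,0,0,0,0,0],
    [0,1.5,0,0,0,0,0]
  ]
}}

```text
time: 20.3
position: [0.481, 0.0791, 0.106]
tool_rot: [-0.013, -0.707, 0.707, 0.014]
ft_force: [-3.7, -0.7, 9.3]
grip_width: 0.0006
```

Call:
{"api": "drive_tool", "payload": {
  "plan": [
    [0,1,0,0,0,0,0],
    [0,1,0,0,0,0,0],
    [0,1,0,0,0,0,0]
  ]
}}

```text
time: 20.6
position: [0.4809, 0.0791, 0.105]
tool_rot: [-0.013, -0.707, 0.707, 0.014]
ft_force: [-3.3, 1.1, 9.7]
grip_width: 0.0006
```

Call:
{"api": "drive_tool", "payload": {
  "plan": [
    [0,1,0,0,0,0,0],
    [0,1,0,0,0,0,0],
    [0,1,0,0,0,0,0]
  ]
}}

```text
time: 20.9
position: [0.4808, 0.0792, 0.104]
tool_rot: [-0.013, -0.707, 0.707, 0.015]
ft_force: [-2.8, -0.0, 9.4]
grip_width: 0.0005
```

Call:
{"api": "drive_tool", "payload": {
  "plan": [
    [0,0.7,0,0,0,0,0],
    [0,0.7,0,0,0,0,0],
    [0,0.7,0,0,0,0,0]
  ]
}}

```text
time: 21.2
position: [0.4808, 0.0792, 0.1033]
tool_rot: [-0.013, -0.707, 0.707, 0.015]
ft_force: [-3.5, 0.7, 10.0]
grip_width: 0.0004
```

Call:
{"api": "drive_tool", "payload": {
  "plan": [
    [0,0.8,0,0,0,0,0],
    [0,0.8,0,0,0,0,0],
    [0,0.8,0,0,0,0,0]
  ]
}}

```text
time: 21.5
position: [0.4807, 0.0792, 0.1026]
tool_rot: [-0.013, -0.707, 0.707, 0.015]
ft_force: [-4.0, -0.5, 9.8]
grip_width: 0.0009
```

Call:
{"api": "drive_tool", "payload": {
  "plan": [
    [0,0.8,0,0,0,0,0],
    [0,0.8,0,0,0,0,0],
    [0,0.8,0,0,0,0,0]
  ]
}}

```text
time: 21.8
position: [0.4807, 0.0792, 0.1018]
tool_rot: [-0.013, -0.707, 0.707, 0.015]
ft_force: [-4.2, -0.3, 10.0]
grip_width: 0.0008
```

Call:
{"api": "drive_tool", "payload": {
  "plan": [
    [0,0.8,0,0,0,0,0],
    [0,0.8,0,0,0,0,0],
    [0,0.8,0,0,0,0,0]
  ]
}}

```text
time: 22.1
position: [0.4806, 0.0792, 0.101]
tool_rot: [0.013, 0.707, -0.707, -0.015]
ft_force: [-4.6, -0.0, 11.2]
grip_width: 0.0001
```

Call:
{"api": "drive_tool", "payload": {
  "plan": [
    [0,0.6,0,0,0,0,0],
    [0,0.6,0,0,0,0,0],
    [0,0.6,0,0,0,0,0]
  ]
}}

```text
time: 22.4
position: [0.4806, 0.0792, 0.1007]
tool_rot: [-0.013, -0.707, 0.707, 0.015]
ft_force: [-4.9, 0.2, 13.5]
grip_width: 0.0006
```

Call:
{"api": "drive_tool", "payload": {
  "plan": [
    [0,0.6,0,0,0,0,0],
    [0,0.6,0,0,0,0,0],
    [0,0.6,0,0,0,0,0]
  ]
}}

```text
time: 22.7
position: [0.4806, 0.0792, 0.1004]
tool_rot: [-0.013, -0.707, 0.707, 0.014]
ft_force: [-4.4, 0.5, 15.5]
grip_width: 0.0006
```

Call:
{"api": "drive_tool", "payload": {
  "plan": [
    [0,0.6,0,0,0,0,0],
    [0,0.6,0,0,0,0,0],
    [0,0.6,0,0,0,0,0],
    [0,0.6,0,0,0,0,0]
  ]
}}

```text
time: 23.1
position: [0.4806, 0.0792, 0.1001]
tool_rot: [-0.013, -0.707, 0.707, 0.014]
ft_force: [-5.5, 0.2, 18.1]
grip_width: 0.0006
```

Call:
{"api": "drive_tool", "payload": {
  "plan": [
    [0,-2,0,0,0,0,0],
    [0,-5,0,0,0,0,0],
    [0,-8,0,0,0,0,0],
    [0,-20,0,0,0,0,0],
    [0,-50,0,0,0,0,0],
    [0,-90,0,0,0,0,0],
    [0,-135,0,0,0,0,0],
    [0,-180,0,0,0,0,0],
    [0,-200,0,0,0,0,0],
    [0,-200,0,0,0,0,0]
  ]
}}

```text
time: 24.1
position: [0.4845, 0.079, 0.302]
tool_rot: [-0.017, -0.707, 0.707, 0.011]
ft_force: [-0.2, 0.4, 0.4]
grip_width: 0.0005
```

Run:
```python
from h import *
camera('top'); o=get_obs(); print(o['time'],o['position'],o['ft_force'])
s=snap('scene','s9.png'); sl=[mark_of('scene',k) for k in('lid_pad','latch')]; print(sl)
w=snap('wrist','w9.png'); wl=[mark_of('wrist',k) for k in('lid_pad','lid_hinge')]; print(wl)
if sl[0] and wl[0]:
    p=tri([ray('scene',sl[0][0]['location']),ray('wrist',wl[0][0]['location'],o)]); print('pad',p)
a=cv2.resize(w[:300],(400,300)); b=cv2.resize(s[130:230,220:353],(400,300),interpolation=cv2.INTER_CUBIC)
cv2.imwrite('pics/c9.png',np.hstack([a,b]))
```

```text
24.15 [0.48291879 0.07901983 0.2997073 ] [-0.99926279 -0.01351046 -0.18990736]Traceback (most recent call last):
  File "<stdin>", line 3, in <module>
ValueError: it knows: bowl, case_floor, green_jar_mid, lid_hinge, lid_pad, red_jar_mid, wood_tool
```

Run:
```python
from h import *
s=snap('scene','s9.png'); sl=mark_of('scene','lid_pad'); print(sl)
o=get_obs(); print(o['time'],o['position'])
w=snap('wrist','w9.png'); wl=[mark_of('wrist',k) for k in('lid_pad','lid_hinge')]; print(wl)
if sl and wl[0]:
    p=tri([ray('scene',sl[0]['location']),ray('wrist',wl[0][0]['location'],o)]); print('pad',p)
a=cv2.resize(w,(400,300)); b=cv2.resize(s[130:230,220:353],(400,300),interpolation=cv2.INTER_CUBIC)
cv2.imwrite('pics/c9.png',np.hstack([a,b]))
```

```text
[{'location': [273.3, 177.9], 'conf': 0.8}]
24.35 [0.48087275 0.07908054 0.29674461]
[[{'location': [277.7, 189.8], 'conf': 0.73}], [{'location': [281.6, 40.8], 'conf': 0.68}]]
pad [0.48330331 0.08231463 0.10454406]
```

View pics/c9.png

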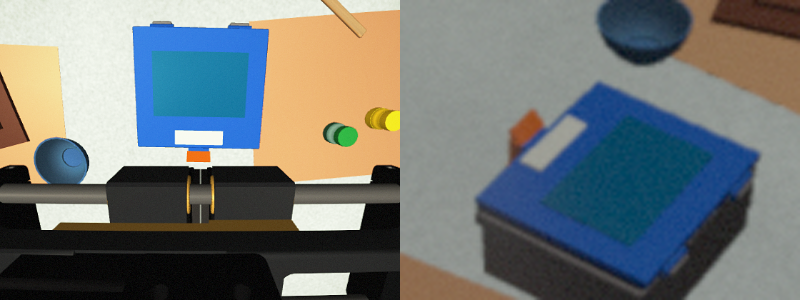

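The picture shows the lid flat with the white strip at (198,137) and the orange latch at (199,155) right over the tongue. The triangulated strip height is 0.1045. To settle whether it is latched, I'll probe by touch: an unlatched lid would push back with about 9 N at z = 0.108, a latched one with nothing.

Call:
{"api": "drive_tool", "payload": {
  "plan": [
    [0,40,0,0,0,0,0],
    [0,80,0,0,0,0,0],
    [0,120,0,0,0,0,0],
    [0,155,0,0,0,0,0],
    [0,172,0,0,0,0,0],
    [0,180,0,0,0,0,0],
    [0,180,0,0,0,0,0],
    [0,180,0,0,0,0,0]
  ]
}}

```text
time: 25.3
position: [0.4827, 0.0791, 0.1192]
tool_rot: [-0.014, -0.707, 0.707, 0.013]
ft_force: [0.6, 0.1, 0.2]
grip_width: 0.0005
```

Call:
{"api": "drive_tool", "payload": {
  "plan": [
    [0,2,0,0,0,0,0],
    [0,4,0,0,0,0,0],
    [0,5,0,0,0,0,0],
    [0,5,0,0,0,0,0],
    [0,5,0,0,0,0,0]
  ]
}}

```text
time: 25.8
position: [0.4821, 0.0791, 0.1138]
tool_rot: [0.014, 0.707, -0.707, -0.014]
ft_force: [-0.1, 0.6, -0.2]
grip_width: 0.0005
```

Call:
{"api": "drive_tool", "payload": {
  "plan": [
    [0,1,0,0,0,0,0],
    [0,2,0,0,0,0,0],
    [0,3,0,0,0,0,0],
    [0,3,0,0,0,0,0],
    [0,3,0,0,0,0,0]
  ]
}}

```text
time: 26.3
position: [0.4819, 0.0791, 0.1106]
tool_rot: [0.014, 0.707, -0.707, -0.014]
ft_force: [0.3, 0.0, -0.4]
grip_width: 0.0001
```

Call:
{"api": "drive_tool", "payload": {
  "plan": [
    [0,1,0,0,0,0,0],
    [0,2,0,0,0,0,0],
    [0,3,0,0,0,0,0],
    [0,3,0,0,0,0,0],
    [0,3,0,0,0,0,0]
  ]
}}

```text
time: 26.8
position: [0.4819, 0.0791, 0.1076]
tool_rot: [0.014, 0.707, -0.707, -0.014]
ft_force: [0.6, 0.8, 0.4]
grip_width: 0.0006
```

Call:
{"api": "drive_tool", "payload": {
  "plan": [
    [0,1,0,0,0,0,0],
    [0,2,0,0,0,0,0],
    [0,2,0,0,0,0,0],
    [0,2,0,0,0,0,0]
  ]
}}

```text
time: 27.2
position: [0.4819, 0.0791, 0.1056]
tool_rot: [0.014, 0.707, -0.707, -0.014]
ft_force: [-0.4, -0.0, 0.1]
grip_width: 0.0003
```

There is no contact down to 0.1056, where the gasket pushed back with 9 N before, so the latch is holding the lid. Withdraw and check the bystanders.

Call:
{"api": "drive_tool", "payload": {
  "plan": [
    [0,-20,0,0,0,0,0],
    [0,-60,0,0,0,0,0],
    [0,-105,0,0,0,0,0],
    [0,-150,0,0,0,0,0],
    [0,-180,0,0,0,0,0],
    [0,-180,0,0,0,0,0],
    [0,-180,0,0,0,0,0],
    [0,-180,0,0,0,0,0]
  ]
}}

```text
time: 28.0
position: [0.4807, 0.0791, 0.2842]
tool_rot: [0.013, 0.707, -0.707, -0.015]
ft_force: [-0.1, 1.1, -0.4]
grip_width: 0.0008
```

Run:
```python
from h import *
s=snap('scene','s10.png')
for k in('lid_pad','green_jar_mid','bowl','wood_tool'): print(k,[(np.round(x['location'],1).tolist(),round(x['conf'],2)) for x in mark_of('scene',k)][:2])
o=get_obs(); print(o['time'],o['position'],o['ft_force']); print(hand_in())
```

```text
lid_pad [([271.2, 176.0], 0.76)]
green_jar_mid [([205.6, 257.3], 0.56)]
bowl [([299.3, 145.3], 0.64)]
wood_tool []
28.25 [0.48144372 0.07907357 0.28451392] [ 0.8465926  -0.62724514  0.42951544]
the job is handed in; nothing more can be done
None
```

The red-capped jar stands upright in the case and the lid is latched shut over it. I handed the job in at about 28 s.

**Jar:** My first grip missed because I set the fingers to 40 mm and the cap is only about 38 mm across. The second grip held. The wrist camera then showed the jar upright in the case at (0.531, 0.077), well clear of the walls.

**Lid and latch:**
- **Pressing:** I pressed in small steps up to 18 N at most. The force peaked near 10.5 N, then eased, and the firm stop took over near z = 0.101.
- **Check after letting go:** I felt for the lid with the fingers and met nothing down to z = 0.1056, where the gasket had pushed back with about 9 N before. An unlatched lid would stand at about 0.108 or higher. The camera put the strip at 0.1045 and showed the latch over the tongue.
- **Not measured:** I did not measure the latch angle itself.

**Other things:** The green jar is at its starting pixel. The bowl's marker was 4 px off in the last picture, which I take for detector scatter because the arm never went near it. The network missed the wooden tool in that picture, though it showed in place in the last wrist view and was never approached.

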